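Tip salvaged heat sinks into the return box through its spring flap

ROBOT

A 6-joint arm with a two-finger parallel gripper is mounted at the origin on a cart in front of the work surface, level with it; the furniture and walls round the work are solid. World frame = base frame: x ahead of the robot, y to its left, z up, the work surface at z = 0. Lengths are in m, angles in degrees, forces in N, time in s.
With the tool pointing down it reaches from about 0.275 to 0.75 m from the base axis. Payload 10.2 kg.
Tool frame: the origin (TCP) lies midway between the tips of the shut fingers; the grasp point (between the pads) lies r.pinch_z behind it (r.pinch_z is the distance from the TCP to the grasp point, in m); z points along the fingers, y is the line along which they close (so a half turn about z gives the same grasp; the last joint's range is limited). The gripper opens to 88 mm and grips with 3 to 60 N. Pads are 18 mm wide; open, the fingers measure 123 mm over their backs; the gripper's body (75 mm by 187 mm) begins 45 mm behind the grasp point.
Start: joints at [56.07, 17.928, 85.812, -0, 76.261, -12.8], TCP at [0.189, 0.49, 0.218] pointing down, gripper open.
Joint ranges: [-168.41, 168.41], [-55.51, 124.54], [10.69, 146.95], [-70.63, 250.63], [1, 178], [-165.06, 165.06]. Speed limits (degrees/s): [136.94, 136.94, 172.46, 180, 180, 180].

INTERFACE

Orientations are given as [roll, pitch, yaw] about the fixed x, y, z axes, in that order (R = Rz(yaw) Ry(pitch) Rx(roll)).
In Python, from cell import r gives the robot as it stands.
- The arm moves only by the tool arm_command, never from a script. Its argument "motion" is one flat list of numbers, 7 for each row, row after row: the turn, a rotation vector about the tool's x, y, z as a fraction of full scale, then the shift along the tool's x, y, z as a fraction of full scale, then the closure, from 0 (fully open) to 1 (shut). In form: [rx, ry, rz, tx, ty, tz, gripper, rx, ry, rz, tx, ty, tz, gripper, ...]. A call has 1 to 20 rows; each row shifts and turns the commanded pose from where the row before left it, along the tool's axes as they then stand; what a row does not reach is not made up. Full scale, the value 1, is 5 cm for a shift and 5 degrees for a turn. A row lasts 1/8 s, in which the tool goes at most 62.5 mm and 10.7 degrees, less where a joint would pass 70% of its speed; a pose out of reach is approached as far as the arm can. A call with a number of a shift or a turn outside -1 to 1 is refused whole. A call with a gripper value outside its range is refused whole. The fingers move at their own pace and stop on an object; "grip_force" is the grip in N (left out, the last holds). Time passes only in rows, so rows that do not move let the fingers close. It gives the time, the measured TCP pose, the force, the opening and the grip force at its end, in the units of the state.
- r.state(): the state, without advancing time (a new reading comes with each control period).
- r.read_camera(name): name is "side" or "top"; returns the picture (400x640x3 uint8, blue, green, red); there is no depth.
- r.camera_model(name): a dict with "vfov" (degrees; the focal length in pixels is half the picture's height over the tangent of half this angle, whatever the lens; pixels are square), "cx", "cy" (the principal point, pixels), "dist" ([k1, k2, p1, p2, k3] as OpenCV has them; the pictures are not rectified), "camera_from_world" (4x4, takes a point from world to camera coordinates). Camera axes: x right, y down, z forward; pixel columns grow to the right and rows downward; lengths in m; the calibration is good to about 2 mm. A picture is of the moment at which its call begins. camera_model takes no time and is no camera call.
- r.close_job(): hands the job in; it is judged then, once.
The state is a dict: "t": time; "q": joint angles; "joint_vel": joint speeds; "joint_efforts": joint torques, N m; "eef_pos": TCP position; "tool_rot": TCP orientation; "contact_force": force on the tool from outside, world axes, zero at the start; "wrist_torque": the same for the moment, N m; "grip_width": opening from 0.0 (shut) to 1.0 (fully open); "grip_force": force on a finger pad.
Only numpy, scipy, OpenCV 4.12 (cv2) and the standard library are available. Lean on these libraries where they do the work, as an engineer would, in place of code of your own. Each camera call takes 0.05 s, during which the arm holds its last target. There are 200 camera calls.

TASK

The clean-out door of the grey return box has been left open: first push it shut until it snaps home on its catch, or the parts would slide straight out again. Then take the aluminium scoop by its handle, push its open end in through the box's spring flap so that the flap rides on the scoop's rim, and tip both heat sinks into the box without spilling either. Finally let the flap close and set the empty scoop back down flat on the bench, leaving the other things on the bench where they stand.

Things in the scene. Friction and masses are not known exactly. Their poses are not given: they have to be found in the camera images.
- return_box: grey sheet-steel return box, fixed, 160 mm deep (x), 128 wide (y), 217 high; origin at the centre of its underside, +x points from its front into the box. The upright front, 117 mm high, holds the clean-out door; above it a hood slopes back at 50 degrees from the horizontal, from x = -80 mm (117 high) to x = +4 (217 high). Inside, a slick ramp rises from 16 mm at the door to 90 at the back
- mouth_sill (a point): middle of the lower edge of the box's mouth, on the outside of the hood: 50 mm in front of the box's centre, 152 mm high. The mouth is 92 mm wide and 64 mm long up the slope; its upper edge, where the flap hinges, lies 41 mm farther in and 49 mm higher
- box_flap (a joint): spring flap that closes the mouth, a steel plate 87 mm wide and 61 mm long, hinged along the mouth's upper edge, swings inward: 0 rad = shut (flush with the hood), up to 1.4 rad. A spring shuts it: 0.15 N m when shut, growing by 0.1 N m per rad (2.5 to 4 N at its lower edge)
- box_door (a joint): clean-out door, a panel 102 mm wide, 8 to 94 mm above the bench, on the box's front, hinged upright on its right (box frame x -84 mm, y -54 mm); the free edge (+y side) swings out: 0 rad = fully shut, grows as it opens, to 1.3. It stays where left. A spring roller catch meets it at about 0.2 rad; 4 to 6 N at the free edge pushes it past, then it snaps to 0 and is held
- door_edge (a point): middle of the free upright edge of the clean-out door, on the panel's outer face, 102 mm from the hinge line, 51 mm above the bench; along the middle of this edge a bent finger pull, 38 mm high, stands 12 mm out from the panel
- scoop: loose aluminium scoop, 0.12 kg: a pan 115 mm long, 70 wide, 32 high, floor 3 mm thick, with side walls and back wall but open at the front, and a handle behind; 201 mm long in all. Origin on the pan's underside, 60 mm behind the front edge; +x points out of the open end, +z up. Heat sinks in it start to slide when it is tipped 14 to 20 degrees and run out freely at 35 to 40
- scoop_grip (a point): centre of the scoop's black handle, a bar 74 mm long (along the scoop's x), 18 mm wide and 22 mm high; 104 mm behind the scoop's origin and 35 mm above its underside, on the middle line
- scoop_lip (a point): middle of the scoop's open front edge, on its underside (60 mm in front of the origin)
- sink_a_mid (a point): centre of the first finned aluminium heat sink, 40 x 40 x 23 mm, loose, 0.06 kg, lying fins up in the scoop near its back wall
- sink_b_mid (a point): centre of the second, equal heat sink, lying in the scoop nearer the open end
- solder_reel: bystander: reel of solder wire, 59 x 70 x 44 mm, loose, origin at the centre of its underside
- alcohol_bottle: bystander: white squeeze bottle with a pointed cap, 55 mm across, 168 mm high, loose, origin at the centre of its underside
- tip_pot: bystander: black cup with brass wool for cleaning soldering tips, 63 mm across, 44 mm high, loose, origin at the centre of its underside

How it is judged:
By the outcome, as a careful person would: the job done as asked, in the order asked, and still so for the second after the job is handed in, with the robot touching nothing.
It also fails if it takes over 67 s, if anything falls off the work surface, if the arm or the gripper's body presses on something with over 40 N, if the wrist force passes 120 N, or if a joint passes its speed limit or range.

## Working session

There is one attempt and no reset: what is moved stays moved. The work goes in short steps, Python scripts to look and compute and a tool call to move; the robot and the scene stay as the last step left them, time stands still between calls to the robot, and variables do not carry over. Pictures are saved under pics/ and viewed, at most 10 in all, crops included, and the job is handed in when it is done.

Besides the shell and the picture viewer there is one more tool, called after "Emit:" as name(argument=value, ...), one argument or row to a line, values as JSON. arm_command: Moves the arm, as the interface text tells. Shift numbers are shares of 5 cm and turn numbers shares of 5 degrees, none past 1 either way. Its arguments: {"type":"object","properties":{"motion":{"type":"array"},"grip_force":{"type":"number"}},"required":["motion"]}

```bash
mkdir -p pics; ls; python3 - <<'E'
from cell import r
import cv2
for n in("side","top"):
    cv2.imwrite(f"pics/{n}0.png",r.read_camera(n)); m=r.camera_model(n); print(n,m)
print(r.state(), r.pinch_z)
E
```

```text
pics
side {'vfov': 47.47144093570434, 'cx': 312.4270258779366, 'cy': 194.10819387715142, 'dist': array([-0.13384676,  0.        ,  0.        ,  0.        ,  0.        ]), 'camera_from_world': array([[-0.96367017, -0.26600909, -0.02406191,  0.47008892],
       [-0.09899207,  0.43937939, -0.89283051,  0.22181555],
       [ 0.24807334, -0.85801219, -0.4497496 ,  0.89677867],
       [ 0.        ,  0.        ,  0.        ,  1.        ]])}
top {'vfov': 52.97916355223323, 'cx': 307.82032035539476, 'cy': 200.74640831542655, 'dist': array([-0.0050247,  0.       ,  0.       ,  0.       ,  0.       ]), 'camera_from_world': array([[-3.14931164e-02, -9.99503800e-01, -5.81065331e-04,
        -6.34213522e-02],
       [-9.77228914e-01,  3.09133026e-02, -2.09923836e-01,
         5.12584912e-01],
       [ 2.09837635e-01, -6.04332197e-03, -9.77717569e-01,
         9.22109529e-01],
       [ 0.00000000e+00,  0.00000000e+00,  0.00000000e+00,
         1.00000000e+00]])}
{'t': 0.1, 'q': array([ 5.60703226e+01,  1.79558549e+01,  8.58476823e+01, -2.48029843e-04,
        7.62610910e+01, -1.27995943e+01]), 'joint_vel': array([ 0.01287884,  0.00849377, -0.08223979,  0.02524217,  0.04832172,
        0.00914238]), 'joint_efforts': array([ 3.00294276e-03, -4.02812326e+01, -2.52641469e+01,  6.96017453e-02,
        3.42150719e-02, -9.46090950e-05]), 'eef_pos': array([0.18913239, 0.4894996 , 0.21783471]), 'tool_rot': array([-1.79936924e+02, -1.40829545e-02,  1.58869968e+02]), 'contact_force': array([ 0.1194251 ,  0.07392688, -0.56300183]), 'wrist_torque': array([ 0.03025913,  0.04752097, -0.07382687]), 'grip_force': 0.0, 'grip_width': 1.0006620391421432} 0.0187
```

View pics/side0.png

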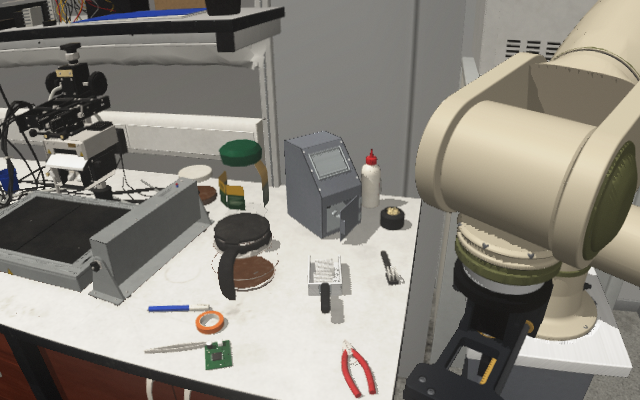

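View pics/top0.png

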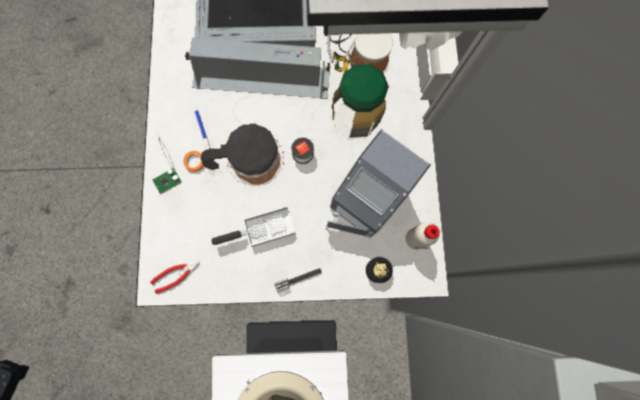

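The top view shows the scoop at about (268,229) with its handle at (228,238), pointing right. The box hood is at (375,190), and the door is open near (347,225). The tip pot is at (379,270), the bottle at (427,235), and the reel at (303,150). The side view agrees. I'll zoom in for corners.

```bash
python3 - <<'E'
import cv2
a=cv2.imread("pics/top0.png")[120:290,205:445]
cv2.imwrite("pics/topc.png",cv2.resize(a,None,fx=3.3,fy=3.3,interpolation=cv2.INTER_CUBIC))
a=cv2.imread("pics/side0.png")[125:320,270:420]
cv2.imwrite("pics/sidec.png",cv2.resize(a,None,fx=3,fy=3,interpolation=cv2.INTER_CUBIC))
E
```

```text
(no output)
```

View pics/topc.png

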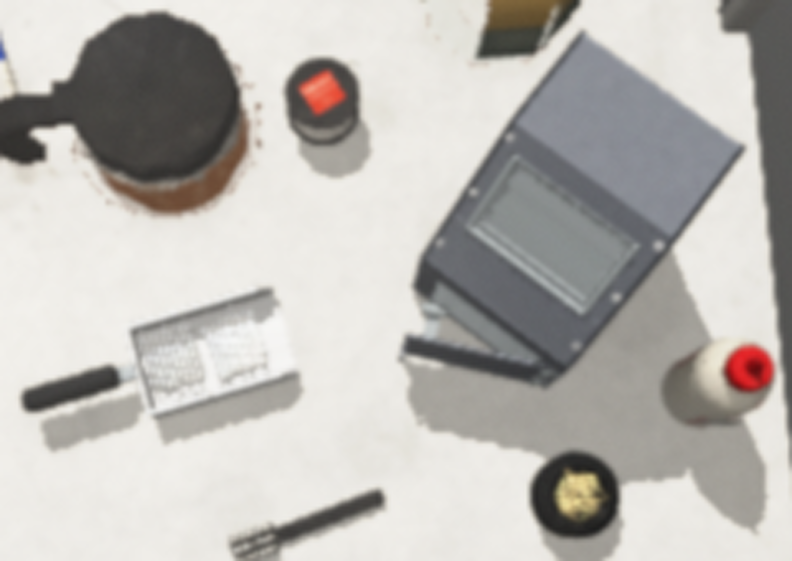

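View pics/sidec.png

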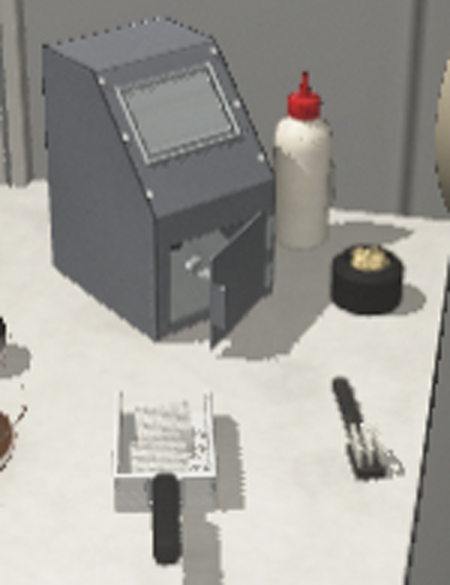

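The box roof corners, door top edge, scoop rim corners and handle ends are all clear here. I'll cast rays at the known heights.

```bash
cat > h.py <<'E'
import numpy as np,cv2
from cell import r
def cam(n):
    m=r.camera_model(n); f=200/np.tan(np.radians(m["vfov"]/2))
    return np.array([[f,0,m["cx"]],[0,f,m["cy"]],[0,0,1]]),m["dist"],m["camera_from_world"]
def ray(n,p,z):
    K,d,T=cam(n); u=cv2.undistortPoints(np.array([[p]],float),K,d)[0,0]
    D=T[:3,:3].T@[u[0],u[1],1]; C=-T[:3,:3].T@T[:3,3]
    return C+D*(z-C[2])/D[2]
def px(n,P):
    K,d,T=cam(n); return cv2.projectPoints(np.array(P,float).reshape(-1,1,3),cv2.Rodrigues(T[:3,:3])[0],T[:3,3],K,d)[0].reshape(-1,2)
E
python3 - <<'E'
from h import *
np.set_printoptions(precision=4,suppress=True)
T=lambda x,y,z:ray("top",(x/3.3+205-.35,y/3.3+120-.35),z)
S=lambda x,y,z:ray("side",(x/3+270-.33,y/3+125-.33),z)
bl,br,fl,fr=T(583,32,.217),T(743,148,.217),T(515,127,.217),T(665,235,.217)
el,er=T(424,262,.117),T(550,368,.117)
print("box back",bl,br,np.linalg.norm(bl-br),"front top",fl,fr,np.linalg.norm(fl-fr),"edge",el,er,np.linalg.norm(el-er))
print("side: ",S(45,48,.217),S(97,72,.217),S(210,37,.217),S(155,217,.117),S(272,183,.117),S(158,340,0))
for a,b in((fl,fr),(bl,br),(el,er),): d=b-a;print("yaw of +x", np.degrees(np.arctan2(d[0],-d[1]))%360 if 0 else np.degrees(np.arctan2(-d[1],-d[0]))-90)
print("door",T(405,348,.094),T(545,380,.094), "side",S(212,258,.094),S(212,346,.008),S(262,212,.094))
c=[T(133,330,.032),T(271,290,.032),T(298,375,.032),T(155,413,.032)]
print("scoop rim",c,[np.linalg.norm(c[i]-c[i-1]) for i in range(4)])
h=[T(25,400,.040),T(118,376,.040)];print("handle",h,np.linalg.norm(h[0]-h[1]),(h[0]+h[1])/2)
print("side handle ends",S(166,480,.046),S(167,560,.036),"rim back",S(115,478,.032),S(216,475,.032))
E
```

```text
box back [ 0.6238 -0.2376  0.217 ] [ 0.5438 -0.332   0.217 ] 0.123759166536665 front top [ 0.562  -0.1906  0.217 ] [ 0.4896 -0.2787  0.217 ] 0.11401071969389522 edge [ 0.499  -0.1369  0.117 ] [ 0.4228 -0.219   0.117 ] 0.11201494310802608
side:  [ 0.62   -0.2333  0.217 ] [ 0.5605 -0.188   0.217 ] [ 0.4892 -0.2883  0.217 ] [ 0.501  -0.1385  0.117 ] [ 0.4212 -0.2203  0.117 ] [ 0.5008 -0.1409  0.    ]
yaw of +x -39.385880365805505
yaw of +x -40.266646339458546
yaw of +x -42.868299497482525
door [ 0.4431 -0.1225  0.094 ] [ 0.4176 -0.2187  0.094 ] side [ 0.4512 -0.1233  0.094 ] [ 0.4522 -0.1298  0.008 ] [ 0.4274 -0.2105  0.094 ]
scoop rim [array([0.4724, 0.0767, 0.032 ]), array([ 0.4996, -0.027 ,  0.032 ]), array([ 0.4347, -0.0457,  0.032 ]), array([0.4099, 0.0604, 0.032 ])] [np.float64(0.0646111850668834), np.float64(0.10720869253026225), np.float64(0.06751844062816391), np.float64(0.10897261935914108)]
handle [array([0.4215, 0.1546, 0.04  ]), array([0.4371, 0.0865, 0.04  ])] 0.06986102183301371 [0.4293 0.1206 0.04  ]
side handle ends [0.434  0.0968 0.046 ] [0.417  0.1624 0.036 ] rim back [0.4728 0.0856 0.032 ] [0.4066 0.0662 0.032 ]
```

```bash
cat >> h.py <<'E'
from scipy.spatial.transform import Rotation as Ro
np.set_printoptions(precision=3,suppress=True)
def go(P,z,x,R0=None,P0=None,n=None):
    """tool z dir, tool x dir (approx) -> turn vector in units (5deg), shift in the NEW tool axes in units (5cm)"""
    s=r.state(); R0=Ro.from_euler("xyz",s["tool_rot"],degrees=True).as_matrix() if R0 is None else R0
    P0=s["eef_pos"] if P0 is None else P0
    z=np.array(z,float);z/=np.linalg.norm(z);x=np.array(x,float);x-=z*(x@z);x/=np.linalg.norm(x)
    best=None
    for sg in(1,-1):
        R=np.c_[sg*x,np.cross(z,sg*x),z]; v=Ro.from_matrix(R0.T@R).as_rotvec(degrees=True)
        if best is None or np.linalg.norm(v)<np.linalg.norm(best[0]): best=(v,R)
    v,R=best
    print("turn/5:",v/5,"shift/5cm new axes:",R.T@(np.array(P)-P0)/.05,"in old axes:",R0.T@(np.array(P)-P0)/.05)
    return R
E
python3 - <<'E'
from h import *
from scipy.optimize import least_squares
T=lambda x,y:np.array((x/3.3+205-.35,y/3.3+120-.35))
S=lambda x,y:np.array((x/3+270-.33,y/3+125-.33))
obs=[("top",T(583,32),(80,64,217)),("top",T(743,148),(80,-64,217)),("top",T(515,127),(4,64,217)),("top",T(668,237),(4,-64,217)),("top",T(422,262),(-80,64,117)),
("top",T(556,368),(-80,-64,117)),("side",S(45,48),(80,64,217)),("side",S(97,72),(4,64,217)),("side",S(210,37),(4,-64,217)),("side",S(155,217),(-80,64,117)),("side",S(272,183),(-80,-64,117)),("side",S(158,340),(-80,64,0))]
W=lambda p,b:np.r_[p[0]+np.cos(p[2])*b[0]-np.sin(p[2])*b[1],p[1]+np.sin(p[2])*b[0]+np.cos(p[2])*b[1],b[2]]
f=lambda p:np.array([px(c,W(p,np.array(b)/1000))[0]-o for c,o,b in obs]).ravel()
s=least_squares(f,[.521,-.231,-.7],loss="soft_l1");p=s.x;print(p,np.degrees(p[2]));print(f(p).reshape(-1,2))
print("hinge",W(p,np.array([-.084,-.054,.09])),"sill",W(p,np.array([-.05,0,.152])))
for q,b in((T(520,158),(-9,46,201)),(T(638,245),(-9,-46,201)),(T(470,228),(-50,46,152)),(T(587,312),(-50,-46,152))): print("mouth",q,px("top",W(p,np.array(b)/1000)))
for e in((.4431,-.1225),(.4512,-.1233)): # free edge in box frame
    d=np.array(e)-p[:2];c,s_=np.cos(p[2]),np.sin(p[2]);b=np.array([c*d[0]+s_*d[1],-s_*d[0]+c*d[1]])-[-.084,-.054];print("edge",b,np.linalg.norm(b),np.degrees(np.arctan2(-b[0],b[1])))
np.save("box.npy",p)
E
```

```text
[ 0.522 -0.234 -0.685] -39.21977169019857
[[-1.103 -0.204]
 [ 1.204  0.158]
 [-1.712 -1.552]
 [ 3.093  1.734]
 [-0.614 -0.534]
 [ 4.686  1.307]
 [-1.355 -0.387]
 [-2.049 -0.052]
 [ 1.631  0.359]
 [-0.187  0.831]
 [ 1.576 -2.113]
 [-0.476  1.42 ]]
hinge [ 0.423 -0.223  0.09 ] sill [ 0.483 -0.203  0.152]
mouth [362.226 167.529] [[361.377 168.692]]
mouth [397.983 193.892] [[397.49  194.683]]
mouth [347.074 188.741] [[347.564 189.351]]
mouth [382.529 214.195] [[381.79  214.394]]
edge [-0.048  0.091] 0.10260794356821677 27.72416848992191
edge [-0.041  0.095] 0.1037546855138521 23.248292127351416
```

```bash
python3 - <<'E'
from h import *
p=np.load("box.npy");b=np.array([np.cos(p[2]),np.sin(p[2]),0]);y=np.array([-b[1],b[0],0]);c=np.r_[p[:2],0];k=np.array([0,0,1])
z=.5*b-.866*k
P=c-.17*b+.015*y+.20*k; print(P)
R=go(P,z,b)
P2=c-.16*b+.015*y+.082*k
print(R, R.T@(P2-P)/.05, "bx in tool",R.T@b)
E
```

```text
[ 0.4   -0.115  0.2  ]
turn/5: [ 0.934 -5.951  3.538] shift/5cm new axes: [-9.269 -6.708  5.764] in old axes: [-8.287 -9.763  0.365]
[[-0.671  0.632  0.387]
 [ 0.548  0.775 -0.316]
 [-0.5    0.    -0.866]] [1.007 0.    2.144] bx in tool [-0.866 -0.     0.5  ]
```

Emit:
arm_command(
  motion=[0,0,0,-0.59,-0.7,0.026,1,0,0,0,-0.59,-0.7,0.026,1,0,0,0,-0.59,-0.7,0.026,1,0,0,0,-0.59,-0.7,0.026,1,0,0,0,-0.59,-0.7,0.026,1,0,0,0,-0.59,-0.7,0.026,1,0,0,0,-0.59,-0.7,0.026,1,0,0,0,-0.59,-0.7,0.026,1,0,0,0,-0.59,-0.7,0.026,1,0,0,0,-0.59,-0.7,0.026,1,0,0,0,-0.59,-0.7,0.026,1,0,0,0,-0.59,-0.7,0.026,1,0,0,0,-0.59,-0.7,0.026,1,0,0,0,-0.59,-0.7,0.026,1],
)

```text
t: 1.85
eef_pos: [0.398, -0.1177, 0.1999]
tool_rot: [180.0, -0.0, 158.8]
contact_force: [0.3, 0.4, 0.8]
grip_width: 0.007
grip_force: 0.0
```

Emit:
arm_command(
  motion=[0.117,-0.744,0.442,0,0,0,1,0.117,-0.744,0.442,0,0,0,1,0.117,-0.744,0.442,0,0,0,1,0.117,-0.744,0.442,0,0,0,1,0.117,-0.744,0.442,0,0,0,1,0.117,-0.744,0.442,0,0,0,1,0.117,-0.744,0.442,0,0,0,1,0.117,-0.744,0.442,0,0,0,1,0,0,0,0,0,0,1],
)

```text
t: 2.98
eef_pos: [0.3973, -0.1156, 0.1997]
tool_rot: [180.0, 29.9, 140.8]
contact_force: [-0.2, -0.9, -1.0]
grip_width: 0.005
grip_force: 0.0
```

```bash
python3 - <<'E'
from h import *
p=np.load("box.npy");b=np.array([np.cos(p[2]),np.sin(p[2]),0]);y=np.array([-b[1],b[0],0]);c=np.r_[p[:2],0];k=np.array([0,0,1])
go(c-.16*b+.015*y+.082*k,.5*b-.866*k,b); print(r.state())
E
```

```text
turn/5: [ 0.013 -0.016  0.007] shift/5cm new axes: [0.977 0.036 2.153] in old axes: [0.974 0.034 2.155]
{'t': 2.975, 'q': array([-29.287,  -9.631, 124.381,  -8.314,  35.978, -74.663]), 'joint_vel': array([-0.699,  0.967, -2.374,  1.409,  1.886, -2.486]), 'joint_efforts': array([  0.447, -16.684, -23.335,  -0.485,  -1.567,   0.55 ]), 'eef_pos': array([ 0.397, -0.116,  0.2  ]), 'tool_rot': array([179.958,  29.923, 140.823]), 'contact_force': array([-0.202, -0.857, -1.001]), 'wrist_torque': array([0.16 , 0.172, 0.003]), 'grip_force': 0.0, 'grip_width': 0.0049290072399092106}
```

Emit:
arm_command(
  motion=[0,0,0,0.195,0.007,0.43,1,0,0,0,0.195,0.007,0.43,1,0,0,0,0.195,0.007,0.43,1,0,0,0,0.195,0.007,0.43,1,0,0,0,0.195,0.007,0.43,1,0,0,0,-0.173,0,0.1,1,0,0,0,-0.173,0,0.1,1,0,0,0,-0.173,0,0.1,1,0,0,0,-0.173,0,0.1,1,0,0,0,-0.13,0,0.075,1,0,0,0,-0.087,0,0.05,1,0,0,0,-0.087,0,0.05,1],
)

```text
t: 4.47
eef_pos: [0.4527, -0.1586, 0.0826]
tool_rot: [179.9, 30.0, 140.8]
contact_force: [-0.1, 0.6, 0.2]
grip_width: 0.003
grip_force: 0.0
```

Emit:
arm_command(
  motion=[0,0,0,-0.043,0,0.025,1,0,0,0,-0.043,0,0.025,1],
)

```text
t: 4.72
eef_pos: [0.4564, -0.1616, 0.0826]
tool_rot: [179.9, 30.0, 140.8]
contact_force: [0.2, -0.6, 0.7]
grip_width: 0.004
grip_force: 0.0
```

Emit:
arm_command(
  motion=[0,0,0,-0.043,0,0.025,1,0,0,0,0,0,0,1],
)

```text
t: 4.97
eef_pos: [0.4584, -0.1632, 0.0827]
tool_rot: [179.9, 30.0, 140.8]
contact_force: [-0.5, -0.1, 0.7]
grip_width: 0.003
grip_force: 0.0
```

```bash
python3 - <<'E'
from h import *
a=r.read_camera("side")[125:260,270:420];t=r.read_camera("top")[150:270,305:445]
f=lambda i:cv2.resize(i,(400,400*i.shape[0]//i.shape[1]),interpolation=cv2.INTER_CUBIC)[:342]
cv2.imwrite("pics/d1.png",np.hstack([f(a),f(t)]))if 0 else cv2.imwrite("pics/d1.png",np.hstack([cv2.resize(a,(400,360)),cv2.resize(t,(400,360))]))
p=np.load("box.npy");e=r.state()["eef_pos"][:2]-p[:2];c,s=np.cos(p[2]),np.sin(p[2]);print("box frame",c*e[0]+s*e[1],-s*e[0]+c*e[1],r.state()["contact_force"])
E
```

```text
box frame -0.09433289755881784 0.014970306257403587 [-0.458 -1.017 -0.429]
```

View pics/d1.png

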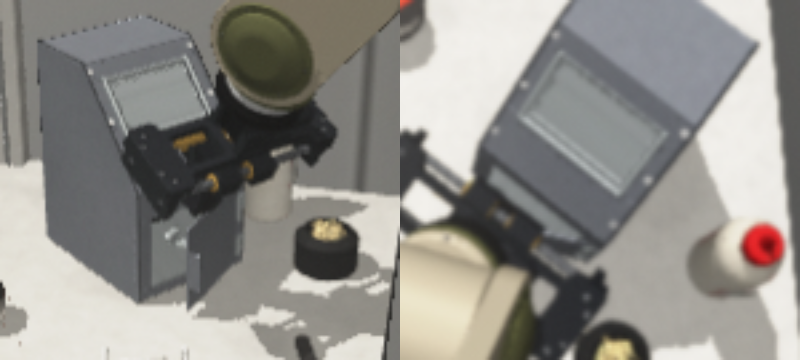

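The door still looks open, with its free bottom corner at about (188,305), and there is no contact force. I'll check where the tip is against the door edge.

```bash
python3 - <<'E'
from h import *
p=np.load("box.npy");W=lambda x,y,z:[p[0]+np.cos(p[2])*x-np.sin(p[2])*y,p[1]+np.sin(p[2])*x+np.cos(p[2])*y,z]
e=r.state()["eef_pos"]
for n,o,s in(("side",(270,125),400/150),("top",(305,150),400/140)):
    for th in(0,15,25):
        t=np.radians(th);P=[W(-.084-.102*np.sin(t),-.054+.102*np.cos(t),z) for z in(.094,.008)]+[W(-.084,-.054,.094),e]
        print(n,th,((px(n,P)-o)*s).round(0).tolist())
E
```

```text
side 0 [[154.0, 213.0], [154.0, 294.0], [239.0, 182.0], [189.0, 218.0]]
side 15 [[175.0, 223.0], [175.0, 305.0], [239.0, 182.0], [189.0, 218.0]]
side 25 [[192.0, 228.0], [191.0, 310.0], [239.0, 182.0], [189.0, 218.0]]
top 0 [[88.0, 160.0], [82.0, 179.0], [190.0, 236.0], [112.0, 197.0]]
top 15 [[72.0, 188.0], [67.0, 205.0], [190.0, 236.0], [112.0, 197.0]]
top 25 [[66.0, 209.0], [61.0, 224.0], [190.0, 236.0], [112.0, 197.0]]
```

```bash
python3 - <<'E'
from h import *
a=r.read_camera("side")[175:250,315:375];t=r.read_camera("top")[190:250,320:390]
cv2.imwrite("pics/d2.png",np.hstack([cv2.resize(a,(400,500)),cv2.resize(t,(400,343),interpolation=cv2.INTER_CUBIC)if 0 else cv2.resize(t,(400,500))]))
E
```

```text
(no output)
```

View pics/d2.png

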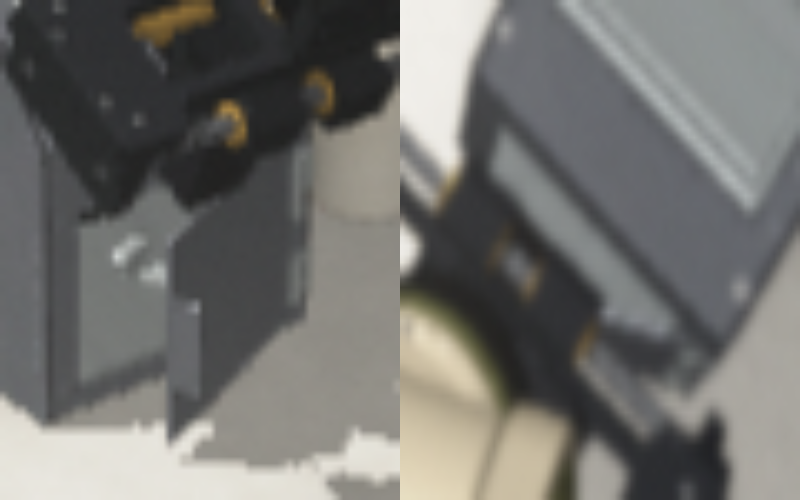

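The shut fingertip appears to be just above the door's top edge, so it slipped past over the door. I'll raise, back off and push lower, at about z 0.045.

Emit:
arm_command(
  motion=[0,0,0,-0.2,0,-0.347,1,0,0,0,-0.2,0,-0.347,1,0,0,0,0.347,0,-0.2,1,0,0,0,0.347,0,-0.2,1,0,0,0,0.347,0,-0.2,1,0,0,0,0.347,0,-0.2,1,0,0,0,0.195,0,0.338,1,0,0,0,0.195,0,0.338,1,0,0,0,0.195,0,0.338,1,0,0,0,0.195,0,0.338,1,0,0,0,0,0,0,1],
)

```text
t: 6.55
eef_pos: [0.3957, -0.1137, 0.0507]
tool_rot: [-179.8, 30.0, 140.8]
contact_force: [0.1, -1.2, -0.4]
grip_width: 0.005
grip_force: 0.0
```

Emit:
arm_command(
  motion=[0,0,0,-0.173,0,0.1,1,0,0,0,-0.173,0,0.1,1,0,0,0,-0.173,0,0.1,1,0,0,0,-0.173,0,0.1,1,0,0,0,-0.173,0,0.1,1,0,0,0,-0.087,0,0.05,1,0,0,0,-0.087,0,0.05,1],
)

```text
t: 7.42
eef_pos: [0.4426, -0.152, 0.0517]
tool_rot: [-179.8, 30.2, 140.7]
contact_force: [0.2, -0.2, 0.7]
grip_width: 0.001
grip_force: 0.1
```

Emit:
arm_command(
  motion=[0,0,0,-0.087,0,0.05,1,0,0,0,-0.087,0,0.05,1],
)

```text
t: 7.68
eef_pos: [0.4504, -0.1585, 0.0515]
tool_rot: [-179.8, 30.2, 140.7]
contact_force: [-1.3, 0.2, -0.5]
grip_width: 0.002
grip_force: 0.1
```

Emit:
arm_command(
  motion=[0,0,0,-0.043,0,0.025,1,0,0,0,-0.043,0,0.025,1,0,0,0,0,0,0,1],
)

```text
t: 8.05
eef_pos: [0.4541, -0.1616, 0.0515]
tool_rot: [-179.8, 30.2, 140.7]
contact_force: [0.2, -0.2, 0.2]
grip_width: 0.008
grip_force: 0.0
```

```bash
python3 - <<'E'
from h import *
a=r.read_camera("side")[165:250,315:400]
cv2.imwrite("pics/d3.png",cv2.resize(a,(500,500)))
p=np.load("box.npy");e=r.state()["eef_pos"][:2]-p[:2];c,s=np.cos(p[2]),np.sin(p[2]);print("box frame",c*e[0]+s*e[1],-s*e[0]+c*e[1],r.state()["contact_force"])
E
```

```text
box frame -0.0986020582580981 0.01354473130702441 [-1.018  0.268 -0.336]
```

View pics/d3.png

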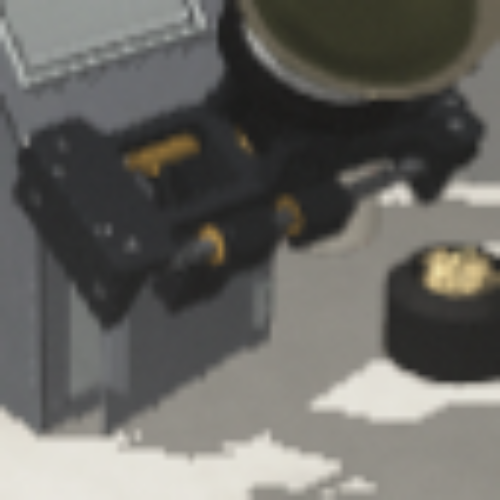

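The door has swung in to roughly 10°, with its free edge at about (105,430), and is near the catch. I'll keep pushing.

Emit:
arm_command(
  motion=[0,0,0,-0.06,0,0.035,1,0,0,0,-0.06,0,0.035,1],
)

```text
t: 8.35
eef_pos: [0.4588, -0.1653, 0.051]
tool_rot: [-179.8, 30.0, 140.8]
contact_force: [-1.7, 2.7, 0.5]
grip_width: 0.004
grip_force: 1.3
```

Emit:
arm_command(
  motion=[0,0,0,-0.06,0,0.035,1,0,0,0,-0.06,0,0.035,1],
)

```text
t: 8.6
eef_pos: [0.4653, -0.1706, 0.0516]
tool_rot: [-179.8, 30.2, 140.7]
contact_force: [0.3, -0.2, 0.3]
grip_width: 0.007
grip_force: 0.0
```

Emit:
arm_command(
  motion=[0,0,0,-0.035,0,0.02,1,0,0,0,0,0,0,1],
)

```text
t: 8.85
eef_pos: [0.4666, -0.1718, 0.0516]
tool_rot: [-179.8, 30.2, 140.7]
contact_force: [0.2, -0.1, -0.7]
grip_width: 0.002
grip_force: 0.0
```

```bash
python3 - <<'E'
from h import *
p=np.load("box.npy");e=r.state()["eef_pos"][:2]-p[:2];c,s=np.cos(p[2]),np.sin(p[2]);print("box frame",c*e[0]+s*e[1],-s*e[0]+c*e[1],r.state()["contact_force"],r.state()["q"])
E
```

```text
box frame -0.08235998783934945 0.013482607028262428 [ 0.154 -0.136 -0.709] [-31.479  18.121 123.26  -25.375   9.601 -58.187]
```

Emit:
arm_command(
  motion=[0,0,0,-0.035,0,0.02,1,0,0,0,-0.035,0,0.02,1],
)

```text
t: 9.1
eef_pos: [0.4682, -0.1732, 0.0508]
tool_rot: [-179.7, 30.0, 140.8]
contact_force: [-14.0, 12.9, 15.4]
grip_width: 0.005
grip_force: 10.1
```

Emit:
arm_command(
  motion=[0,0,0,0.173,0,-0.1,1,0,0,0,0.347,0,-0.2,1,0,0,0,0.347,0,-0.2,1,0,0,0,0.347,0,-0.2,1,0,0,0,0.347,0,-0.2,1,0,0,0,-0.3,0,-0.52,0.5,0,0,0,-0.3,0,-0.52,0.5,0,0,0,-0.3,0,-0.52,0.5],
)

```text
t: 10.1
eef_pos: [0.3995, -0.1183, 0.1332]
tool_rot: [-179.4, 30.3, 140.7]
contact_force: [0.3, -0.4, 0.1]
grip_width: 0.319
grip_force: 0.0
```

```bash
python3 - <<'E'
from h import *
a=r.read_camera("side")[125:260,270:420];t=r.read_camera("top")[150:270,305:445]
cv2.imwrite("pics/d4.png",np.hstack([cv2.resize(a,(400,360)),cv2.resize(t,(400,360))]))
print(r.state())
# plan: vertical, above the handle
d=np.array([np.cos(np.radians(-76)),np.sin(np.radians(-76)),0])
G=np.array([.4285,.122,0])+.008*d
R=go([G[0],G[1],.13],[0,0,-1],d); print(G,R)
E
```

```text
{'t': 10.2, 'q': array([-28.82 ,  -2.079, 129.836, -15.323,  22.791, -66.738]), 'joint_vel': array([-0.375,  3.767,  3.083, -4.29 , -4.197,  4.748]), 'joint_efforts': array([  0.201, -20.982, -21.527,   0.505,  -0.4  ,  -0.809]), 'eef_pos': array([ 0.401, -0.119,  0.135]), 'tool_rot': array([-179.468,   30.693,  140.655]), 'contact_force': array([-0.266, -0.78 , -0.503]), 'wrist_torque': array([ 0.074,  0.205, -0.05 ]), 'grip_force': 0.0, 'grip_width': 0.41104322190551945}
turn/5: [1.862 5.958 7.124] shift/5cm new axes: [4.386 1.703 0.1  ] in old axes: [ 2.202  3.974 -1.228]
[0.43  0.114 0.   ] [[-0.242  0.97   0.   ]
 [ 0.97   0.242  0.   ]
 [-0.     0.    -1.   ]]
```

View pics/d4.png

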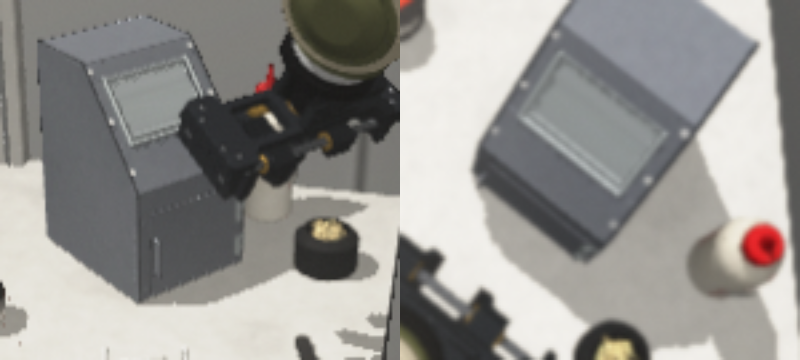

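The door sits flush and shut in both views. I'll move to the scoop next.

Emit:
arm_command(
  motion=[0,0,0,-0.3,0,-0.52,0.4,0,0,0,-0.3,0,-0.52,0.4,0.186,0.596,0.712,0,0,0,0.4,0.186,0.596,0.712,0,0,0,0.4,0.186,0.596,0.712,0,0,0,0.4,0.186,0.596,0.712,0,0,0,0.4,0.186,0.596,0.712,0,0,0,0.4,0.186,0.596,0.712,0,0,0,0.4,0.186,0.596,0.712,0,0,0,0.4,0.186,0.596,0.712,0,0,0,0.4,0.186,0.596,0.712,0,0,0,0.4,0.186,0.596,0.712,0,0,0,0.4,0,0,0,0.55,0.21,0,0.4,0,0,0,0.55,0.21,0,0.4,0,0,0,0.55,0.21,0,0.4,0,0,0,0.55,0.21,0,0.4,0,0,0,0.55,0.21,0,0.4,0,0,0,0.55,0.21,0,0.4,0,0,0,0.55,0.21,0,0.4,0,0,0,0.55,0.21,0,0.4],
)

```text
t: 12.7
eef_pos: [0.4277, 0.1164, 0.1913]
tool_rot: [-179.6, -0.2, 103.9]
contact_force: [-0.2, 0.4, 0.3]
grip_width: 0.602
grip_force: 0.0
```

```bash
python3 - <<'E'
from h import *
# refine the handle from colour: dark blob in the top picture
t=cv2.imread("pics/top0.png");m=(t[225:255,195:252].max(2)<70).astype(np.uint8)
n,l,st,ce=cv2.connectedComponentsWithStats(m);i=1+np.argmax(st[1:,4]);print(st[i],ce[i]+[195,225])
rc=cv2.minAreaRect(np.argwhere(l==i)[:,::-1].astype(np.float32));print(rc)
u=ce[i]+[195,225];print("handle centre top view",ray("top",u,.040))
s=cv2.imread("pics/side0.png");m=(s[275:318,310:340].max(2)<60).astype(np.uint8)
n,l,st,ce=cv2.connectedComponentsWithStats(m);i=1+np.argmax(st[1:,4]);u=ce[i]+[310,275];print(st[i],u,"side",ray("side",u,.040))
d=np.array([np.cos(np.radians(-76)),np.sin(np.radians(-76)),0]);G=np.array([.4285,.122,0])+.008*d
go([G[0],G[1],.02],[0,0,-1],d);print(r.state()["eef_pos"],r.state()["q"])
E
```

```text
[ 18   8  27  11 106] [225.849 238.208]
((31.173076629638672, 13.134615898132324), (4.209877967834473, 27.451913833618164), 74.74488067626953)
handle centre top view [0.427 0.122 0.04 ]
[11  9  8 19 76] [325.224 290.224] side [0.431 0.106 0.04 ]
turn/5: [-0.075 -0.033 -0.014] shift/5cm new axes: [-0.056  0.043  3.426] in old axes: [-0.065  0.065  3.425]
[0.428 0.116 0.191] [ -0.029   9.241 101.134   0.075  70.029 -13.987]
```

Emit:
arm_command(
  motion=[-0.07,-0.03,0,-0.03,0.02,0.5,0.4,0,0,0,-0.03,0.02,0.6,0.4,0,0,0,0,0,0.6,0.4,0,0,0,0,0,0.6,0.4,0,0,0,0,0,0.6,0.4,0,0,0,0,0,0.4,0.4,0,0,0,0,0,0.19,0.4,0,0,0,0,0,0,0.7,0,0,0,0,0,0,0.9,0,0,0,0,0,0,1,0,0,0,0,0,0,1,0,0,0,0,0,0,1,0,0,0,0,0,0,1],
  grip_force=60,
)

```text
t: 14.32
eef_pos: [0.4307, 0.1139, 0.0185]
tool_rot: [179.9, -0.1, 104.0]
contact_force: [-0.1, 2.0, 3.4]
grip_width: 0.193
grip_force: 60.0
```

Emit:
arm_command(
  motion=[0,0,0,0,0,-0.02,1,0,0,0,0,0,-0.1,1,0,0,0,0,0,-0.2,1,0,0,0,0,0,-0.2,1,0,0,0,0,0,-0.1,1,0,0,0,0,0,0,1],
)

```text
t: 15.08
eef_pos: [0.4306, 0.1138, 0.0496]
tool_rot: [179.9, -0.1, 104.0]
contact_force: [0.3, -0.3, -2.1]
grip_width: 0.193
grip_force: 60.0
```

```bash
python3 - <<'E'
from h import *
a=r.read_camera("side")[200:320,270:420];t=r.read_camera("top")[170:290,200:350]
cv2.imwrite("pics/g1.png",np.vstack([cv2.resize(a,(375,300)),cv2.resize(t,(375,300))]));print(r.state())
E
```

```text
{'t': 15.175, 'q': array([ -0.401,  21.132, 110.53 ,   0.145,  48.299, -14.501]), 'joint_vel': array([ 0.056,  0.4  ,  0.169, -0.008,  0.072, -0.098]), 'joint_efforts': array([  0.012, -37.158, -19.033,  -0.082,  -0.017,  -0.001]), 'eef_pos': array([0.43 , 0.114, 0.049]), 'tool_rot': array([179.935,  -0.095, 104.004]), 'contact_force': array([ 1.244,  0.434, -2.66 ]), 'wrist_torque': array([ 0.115,  0.081, -0.016]), 'grip_force': 59.98535335063934, 'grip_width': 0.18869741670578802}
```

View pics/g1.png

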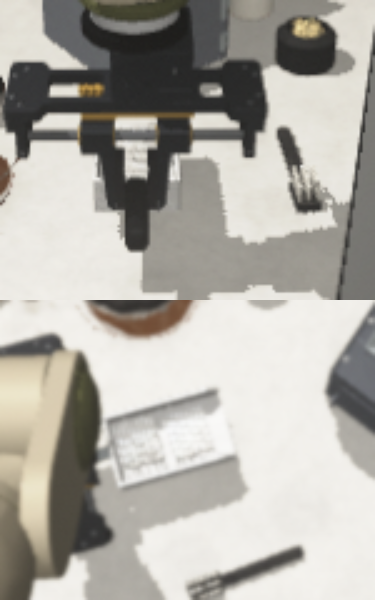

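The scoop is lifted level with both sinks still in it; its rim corners in the top crop are (108,420), (216,390), (238,458) and (122,487). Next I'll work out the lip in the tool frame and plan the insertion.

```bash
python3 - <<'E'
from h import *
s=r.state();P0=s["eef_pos"];R0=Ro.from_euler("xyz",s["tool_rot"],degrees=True).as_matrix()
z=.032+.031
c=[ray("top",(x/2.5+200-.3,(y-300)/2.5+170-.3),z) for x,y in((108,420),(216,390),(238,458),(122,487))]
for q in c: print(q,"tool mm",1000*R0.T@(q-P0))
p=np.load("box.npy");b=np.array([np.cos(p[2]),np.sin(p[2]),0]);y=np.array([-b[1],b[0],0]);k=np.array([0,0,1]);C=np.r_[p[:2],0]
# scoop frame expressed in tool: x_s=-tx, y_s=ty, z_s=-tz ; lip (from TCP): +156 along x_s, -(.017) along z_s
def tcp(tau,lip,L=.156,H=.0175):  # lip=(box x,z); pose with nose-down tau
    t=np.radians(tau);xs=np.cos(t)*b-np.sin(t)*k;zs=np.sin(t)*b+np.cos(t)*k
    return C+lip[0]*b+lip[1]*k-xs*L+zs*H, -zs, -xs
P,zz,xx=tcp(0,(-.075,.165));print("pre",P);R=go(P,zz,xx)
E
```

```text
[0.472 0.077 0.063] tool mm [-45.88   31.545 -13.992]
[ 0.498 -0.027  0.063] tool mm [-152.886   31.645  -14.17 ]
[ 0.432 -0.046  0.063] tool mm [-155.758  -37.532  -14.253]
[0.407 0.064 0.063] tool mm [-43.227 -34.242 -14.063]
pre [ 0.343 -0.088  0.182]
turn/5: [ 0.019 -0.014 -7.355] shift/5cm new axes: [-1.202 -4.236 -2.669] in old axes: [-3.494 -2.67  -2.678]
```

Emit:
arm_command(
  motion=[0,0,0,0,0,-0.15,1,0,0,0,0,0,-0.3,1,0,0,0,0,0,-0.4,1,0,0,0,0,0,-0.4,1,0,0,0,0,0,-0.4,1,0,0,0,0,0,-0.4,1,0,0,0,0,0,-0.4,1,0,0,0,0,0,-0.2,1,0,0,0,-0.1,-0.08,-0.03,1,0,0,0,-0.2,-0.16,0,1,0,0,0,-0.3,-0.23,0,1,0,0,0,-0.35,-0.27,0,1,0,0,0,-0.35,-0.27,0,1,0,0,0,-0.35,-0.27,0,1,0,0,0,-0.35,-0.27,0,1,0,0,0,-0.35,-0.27,0,1,0,0,0,-0.35,-0.27,0,1,0,0,0,-0.3,-0.23,0,1],
)

```text
t: 17.42
eef_pos: [0.3528, -0.0609, 0.1821]
tool_rot: [180.0, -0.1, 104.0]
contact_force: [0.2, 0.0, -3.1]
grip_width: 0.189
grip_force: 60.0
```

Emit:
arm_command(
  motion=[0,0,-0.2,-0.25,-0.18,0,1,0,0,-0.4,-0.15,-0.12,0,1,0,0,-0.6,-0.08,-0.05,0,1,0,0,-0.6,0,0,0,1,0,0,-0.7,0,0,0,1,0,0,-0.7,0,0,0,1,0,0,-0.7,0,0,0,1,0,0,-0.7,0,0,0,1,0,0,-0.7,0,0,0,1,0,0,-0.7,0,0,0,1,0,0,-0.6,0,0,0,1,0,0,-0.4,0,0,0,1,0,0,-0.25,0,0,0,1,0,0,-0.1,0,0,0,1,0,0,0,0,0,0,1],
)

```text
t: 19.3
eef_pos: [0.3432, -0.0877, 0.1827]
tool_rot: [179.9, -0.0, 140.7]
contact_force: [-0.3, 0.3, -2.5]
grip_width: 0.198
grip_force: 60.0
```

```bash
cat >> h.py <<'E'
p=np.load("box.npy");b=np.array([np.cos(p[2]),np.sin(p[2]),0]);y=np.array([-b[1],b[0],0]);k=np.array([0,0,1]);C=np.r_[p[:2],0]
L,H=.155,.0175
def tcp(tau,lip):
    t=np.radians(tau);xs=np.cos(t)*b-np.sin(t)*k;zs=np.sin(t)*b+np.cos(t)*k
    return C+lip[0]*b+lip[1]*k-xs*L+zs*H+.002*y, -zs, -xs
E
python3 - <<'E'
from h import *
s=r.state();print(s["eef_pos"],s["tool_rot"],s["contact_force"],s["wrist_torque"],s["q"])
P,z,x=tcp(0,(-.075,.163));R=go(P,z,x)
# insertion: underside at depth d behind the lip sits clearance c over the sill point
prev=(P,R)
for tau,d in((0,20),(8,45),(16,52),(25,62),(34,70),(42,74)):
    t=np.radians(tau);c=.006
    lip=np.array([-.050,.152])+d/1e3*np.array([np.cos(t),-np.sin(t)])+c*np.array([np.sin(t),np.cos(t)])
    P2,z,x=tcp(tau,lip);print(tau,d,P2,lip);R2=go(P2,z,x,prev[1],prev[0]);prev=(P2,R2)
E
```

```text
[ 0.343 -0.088  0.183] [179.882  -0.025 140.746] [-0.292  0.28  -2.46 ] [0.115 0.148 0.038] [-33.603  -2.28  114.899   0.13   67.393 -84.399]
turn/5: [ 0.024 -0.005 -0.007] shift/5cm new axes: [-0.022  0.028  0.044] in old axes: [-0.022  0.028  0.044]
0 20 [ 0.38  -0.116  0.175] [-0.03   0.158]
turn/5: [0. 0. 0.] shift/5cm new axes: [-0.9  0.   0.1] in old axes: [-0.9  0.   0.1]
8 45 [ 0.403 -0.134  0.191] [-0.005  0.152]
turn/5: [-0.   1.6 -0. ] shift/5cm new axes: [-0.539 -0.    -0.38 ] in old axes: [-0.587 -0.    -0.302]
16 52 [ 0.413 -0.143  0.203] [0.002 0.143]
turn/5: [-0.   1.6  0. ] shift/5cm new axes: [-0.184  0.    -0.311] in old axes: [-0.225  0.    -0.282]
25 62 [ 0.427 -0.154  0.213] [0.009 0.131]
turn/5: [ 0.   1.8 -0. ] shift/5cm new axes: [-0.248 -0.    -0.328] in old axes: [-0.296 -0.    -0.285]
34 70 [ 0.44  -0.165  0.219] [0.011 0.118]
turn/5: [0.  1.8 0. ] shift/5cm new axes: [-0.211  0.    -0.297] in old axes: [-0.254  0.    -0.26 ]
42 74 [ 0.45  -0.173  0.224] [0.009 0.107]
turn/5: [-0.   1.6 -0. ] shift/5cm new axes: [-0.129 -0.    -0.241] in old axes: [-0.161 -0.    -0.221]
```

Emit:
arm_command(
  motion=[0,0,0,-0.08,0.014,0.03,1,0,0,0,-0.14,0.014,0.03,1,0,0,0,-0.16,0,0.03,1,0,0,0,-0.16,0,0.03,1,0,0,0,-0.14,0,0.024,1,0,0,0,-0.12,0,0,1,0,0,0,-0.12,0,0,1,0,0,0,0,0,0,1],
)

```text
t: 20.3
eef_pos: [0.3798, -0.1158, 0.1754]
tool_rot: [179.9, -0.0, 140.8]
contact_force: [-3.1, 2.4, -1.7]
grip_width: 0.188
grip_force: 60.0
```

```bash
python3 - <<'E'
from h import *
s=r.state();print(s["eef_pos"],s["contact_force"],s["wrist_torque"],s["grip_width"])
a=r.read_camera("side")[110:240,270:420];t=r.read_camera("top")[130:270,270:440]
cv2.imwrite("pics/i1.png",np.hstack([cv2.resize(a,(400,347)),cv2.resize(t,(400,330))[:347] if 0 else cv2.resize(t,(400,347))]))
# pixel check without viewing: expected lip corners
P,z,x=tcp(0,(-.03,.158));print(P)
prev=(P,go(P,z,x))
for tau,d in((8,42),(16,47),(25,57),(34,68),(43,75)):
    t=np.radians(tau);c=.006
    lip=np.array([-.050,.152])+d/1e3*np.array([np.cos(t),-np.sin(t)])+c*np.array([np.sin(t),np.cos(t)])
    P2,z,x=tcp(tau,lip);print(tau,d,P2);R2=go(P2,z,x,prev[1],prev[0]);prev=(P2,R2)
E
```

```text
[ 0.38  -0.116  0.175] [-3.124  2.413 -1.69 ] [ 0.42  0.62 -0.15] 0.18804082553194384
[ 0.38  -0.116  0.175]
turn/5: [ 0.024 -0.009 -0.004] shift/5cm new axes: [-0.005 -0.001 -0.001] in old axes: [-0.005 -0.001 -0.001]
8 42 [ 0.4   -0.132  0.191]
turn/5: [-0.   1.6 -0. ] shift/5cm new axes: [-0.479 -0.    -0.38 ] in old axes: [-0.527 -0.    -0.31 ]
16 47 [ 0.409 -0.14   0.204]
turn/5: [-0.   1.6  0. ] shift/5cm new axes: [-0.143  0.    -0.319] in old axes: [-0.186  0.    -0.296]
25 57 [ 0.423 -0.151  0.215]
turn/5: [ 0.   1.8 -0. ] shift/5cm new axes: [-0.247 -0.    -0.344] in old axes: [-0.298 -0.    -0.301]
34 68 [ 0.439 -0.164  0.22 ]
turn/5: [0.  1.8 0. ] shift/5cm new axes: [-0.269 -0.    -0.312] in old axes: [-0.315 -0.    -0.266]
43 75 [ 0.451 -0.174  0.224]
turn/5: [ 0.   1.8 -0. ] shift/5cm new axes: [-0.192  0.    -0.278] in old axes: [-0.233  0.    -0.245]
```

Emit:
arm_command(
  motion=[0,0.1,0,-0.1,0,-0.03,1,0,0.2,0,-0.1,0,-0.05,1,0,0.3,0,-0.1,0,-0.065,1,0,0.3,0,-0.08,0,-0.065,1,0,0.35,0,-0.07,0,-0.07,1,0,0.35,0,-0.055,0,-0.07,1,0,0,0,0,0,0,1],
)

```text
t: 21.28
eef_pos: [0.4003, -0.1325, 0.1921]
tool_rot: [179.9, -8.1, 140.8]
contact_force: [-4.2, 4.6, -0.8]
grip_width: 0.194
grip_force: 60.0
```

```bash
python3 - <<'E'
from h import *
s=r.state();print(s["eef_pos"],s["contact_force"],s["wrist_torque"],s["grip_width"],s["tool_rot"])
for tau,d in((8,42),(16,47),):
    t=np.radians(tau);c=.006
    lip=np.array([-.050,.152])+d/1e3*np.array([np.cos(t),-np.sin(t)])+c*np.array([np.sin(t),np.cos(t)])
    P2,z,x=tcp(tau,lip);go(P2,z,x)
E
```

```text
[ 0.4   -0.132  0.192] [-4.201  4.638 -0.777] [ 0.837  0.896 -0.119] 0.1944360685508848 [179.872  -8.14  140.764]
turn/5: [ 0.026 -0.028 -0.003] shift/5cm new axes: [-0.003 -0.     0.022] in old axes: [-0.003 -0.     0.022]
turn/5: [ 0.026  1.572 -0.001] shift/5cm new axes: [-0.149 -0.    -0.298] in old axes: [-0.188  0.001 -0.275]
```

Emit:
arm_command(
  motion=[0,0.314,0,-0.034,0,-0.057,1,0,0.314,0,-0.034,0,-0.057,1,0,0.314,0,-0.034,0,-0.057,1,0,0.314,0,-0.034,0,-0.057,1,0,0.314,0,-0.034,0,-0.057,1,0,0.36,0,-0.055,0,-0.064,1,0,0.36,0,-0.055,0,-0.064,1,0,0.36,0,-0.055,0,-0.064,1,0,0.36,0,-0.055,0,-0.064,1,0,0.36,0,-0.055,0,-0.064,1],
)

```text
t: 22.52
eef_pos: [0.423, -0.1511, 0.2151]
tool_rot: [179.9, -25.0, 140.8]
contact_force: [-4.5, 3.4, 0.1]
grip_width: 0.193
grip_force: 60.0
```

```bash
python3 - <<'E'
from h import *
s=r.state();print(s["eef_pos"],s["contact_force"],s["wrist_torque"],s["grip_width"],s["tool_rot"])
for tau,d in((25,57),(34,68),):
    t=np.radians(tau);c=.006
    lip=np.array([-.050,.152])+d/1e3*np.array([np.cos(t),-np.sin(t)])+c*np.array([np.sin(t),np.cos(t)])
    P2,z,x=tcp(tau,lip);go(P2,z,x)
E
```

```text
[ 0.423 -0.151  0.215] [-4.465  3.433  0.102] [ 0.426  0.647 -0.14 ] 0.1930885836861848 [179.859 -24.982 140.815]
turn/5: [0.025 0.004 0.006] shift/5cm new axes: [-0.009  0.001  0.004] in old axes: [-0.009  0.001  0.004]
turn/5: [0.025 1.804 0.008] shift/5cm new axes: [-0.279  0.001 -0.31 ] in old axes: [-0.324  0.001 -0.263]
```

Emit:
arm_command(
  motion=[0,0.36,0,-0.06,0,-0.057,1,0,0.36,0,-0.06,0,-0.057,1,0,0.36,0,-0.06,0,-0.057,1,0,0.36,0,-0.06,0,-0.057,1,0,0.36,0,-0.06,0,-0.057,1,0,0.36,0,-0.043,0,-0.052,1,0,0.36,0,-0.043,0,-0.052,1,0,0.36,0,-0.043,0,-0.052,1,0,0.36,0,-0.043,0,-0.052,1,0,0.36,0,-0.043,0,-0.052,1,0,0,0,0,0,0,1,0,0,0,0,0,0,1,0,0,0,0,0,0,1,0,0,0,0,0,0,1],
)

```text
t: 24.28
eef_pos: [0.4511, -0.1741, 0.2236]
tool_rot: [179.8, -42.8, 140.9]
contact_force: [1.9, -1.9, -8.2]
grip_width: 0.191
grip_force: 60.0
```

```bash
python3 - <<'E'
from h import *
s=r.state();print(s["eef_pos"],s["contact_force"],s["wrist_torque"],s["grip_width"],s["tool_rot"],s["q"])
a=r.read_camera("side")[90:240,250:420];t=r.read_camera("top")[130:270,270:440]
cv2.imwrite("pics/i2.png",np.hstack([cv2.resize(a,(400,353)),cv2.resize(t,(400,353))]))
E
```

```text
[ 0.451 -0.174  0.224] [ 1.947 -1.918 -8.166] [-0.724 -1.017 -0.079] 0.19062693758530197 [179.83  -42.793 140.866] [-36.246  37.963  64.946   2.457 119.818 -86.657]
```

Emit:
arm_command(
  motion=[0,0,0,0.05,0,0,1,0,0,0,0.05,0,0,1,0,0,0,0,0,0,1],
)

```text
t: 24.75
eef_pos: [0.4479, -0.1714, 0.2278]
tool_rot: [179.8, -42.9, 140.9]
contact_force: [0.8, 0.2, -6.7]
grip_width: 0.198
grip_force: 60.0
```

Emit:
arm_command(
  motion=[0,0,0,-0.1,0,0,1,0,0,0,-0.1,0,0,1,0,0,0,0,0,0,1],
)

```text
t: 25.12
eef_pos: [0.4538, -0.1764, 0.2202]
tool_rot: [179.8, -42.9, 140.9]
contact_force: [-0.8, 0.9, -2.8]
grip_width: 0.192
grip_force: 60.0
```

```bash
python3 - <<'E'
from h import *
s=r.state();f=s["contact_force"];m=s["wrist_torque"];print("box-frame force",f@b,f@y,f[2],"torque about y",m@y,s["eef_pos"],s["tool_rot"])
a=r.read_camera("side")[90:240,250:420];t=r.read_camera("top")[130:270,270:440]
cv2.imwrite("pics/i3.png",np.hstack([cv2.resize(a,(400,353)),cv2.resize(t,(400,353))]))
# expected handle/pan pixels if the scoop is rigid in the grip
E
```

```text
box-frame force -1.2110637485750024 0.16335374951159898 -2.7592046577703933 torque about y -0.16150664485858812 [ 0.454 -0.176  0.22 ] [179.84  -42.903 140.863]
```

Emit:
arm_command(
  motion=[0,0.5,0,-0.05,0,-0.07,1,0,0.5,0,-0.05,0,-0.07,1,0,0,0,0.15,0,0,1,0,0,0,-0.15,0,0,1,0,0,0,0.15,0,0,1,0,0,0,-0.15,0,0,1,0,0,0,0,0,0,1,0,0,0,0,0,0,1],
)

```text
t: 26.22
eef_pos: [0.4604, -0.1818, 0.2219]
tool_rot: [179.8, -47.8, 140.9]
contact_force: [-0.2, -1.3, -3.1]
grip_width: 0.195
grip_force: 60.0
```

```bash
python3 - <<'E'
from h import *
s=r.state();f=s["contact_force"];m=s["wrist_torque"];print("box-frame force",f@b,f@y,f[2],"torque about y",m@y,s["eef_pos"],s["tool_rot"])
E
```

```text
box-frame force 0.6278162688552431 -1.1402611261131705 -3.0522402859700777 torque about y -0.44473243670571094 [ 0.46  -0.182  0.222] [179.826 -47.838 140.879]
```

```bash
python3 - <<'E'
from h import *
prev=(None,None)
for tau,d in((34,66),(25,55),(16,46),(8,40),(4,20),(2,-20)):
    t=np.radians(tau);c=.006
    lip=np.array([-.050,.152])+d/1e3*np.array([np.cos(t),-np.sin(t)])+c*np.array([np.sin(t),np.cos(t)])
    P2,z,x=tcp(tau,lip);print(tau,d,P2);R2=go(P2,z,x,prev[1],prev[0]);prev=(P2,R2)
E
```

```text
34 66 [ 0.437 -0.163  0.221]
turn/5: [ 0.022 -2.768  0.011] shift/5cm new axes: [0.487 0.004 0.343] in old axes: [0.39  0.003 0.45 ]
25 55 [ 0.422 -0.15   0.216]
turn/5: [-0.  -1.8 -0. ] shift/5cm new axes: [ 0.315 -0.     0.273] in old axes: [ 0.269 -0.     0.319]
16 46 [ 0.408 -0.139  0.205]
turn/5: [-0.  -1.8  0. ] shift/5cm new axes: [0.278 0.    0.307] in old axes: [0.227 0.    0.347]
8 40 [ 0.399 -0.131  0.191]
turn/5: [ 0.  -1.6 -0. ] shift/5cm new axes: [ 0.207 -0.     0.299] in old axes: [ 0.163 -0.     0.325]
4 20 [ 0.381 -0.117  0.185]
turn/5: [ 0.  -0.8  0. ] shift/5cm new axes: [ 0.438 -0.     0.159] in old axes: [ 0.426 -0.     0.189]
2 -20 [ 0.35  -0.091  0.182]
turn/5: [ 0.  -0.4 -0. ] shift/5cm new axes: [ 0.818 -0.     0.094] in old axes: [ 0.814 -0.     0.122]
```

Emit:
arm_command(
  motion=[0,-0.46,0,0.073,0,0.066,1,0,-0.46,0,0.073,0,0.066,1,0,-0.46,0,0.073,0,0.066,1,0,-0.46,0,0.073,0,0.066,1,0,-0.46,0,0.073,0,0.066,1,0,-0.46,0,0.073,0,0.066,1,0,-0.45,0,0.073,0,0.074,1,0,-0.45,0,0.073,0,0.074,1,0,-0.45,0,0.073,0,0.074,1,0,-0.45,0,0.073,0,0.074,1,0,0,0,0,0,0,1],
)

```text
t: 27.6
eef_pos: [0.4213, -0.1496, 0.2175]
tool_rot: [179.9, -25.1, 140.8]
contact_force: [-3.0, 2.5, -0.4]
grip_width: 0.193
grip_force: 60.0
```

Emit:
arm_command(
  motion=[0,-0.45,0,0.063,0,0.082,1,0,-0.45,0,0.063,0,0.082,1,0,-0.45,0,0.063,0,0.082,1,0,-0.45,0,0.063,0,0.082,1,0,-0.4,0,0.046,0,0.078,1,0,-0.4,0,0.046,0,0.078,1,0,-0.4,0,0.046,0,0.078,1,0,-0.4,0,0.046,0,0.078,1,0,0,0,0,0,0,1],
)

```text
t: 28.72
eef_pos: [0.3978, -0.1303, 0.1931]
tool_rot: [179.9, -8.3, 140.8]
contact_force: [-3.4, 4.2, -0.9]
grip_width: 0.191
grip_force: 60.0
```

```bash
python3 - <<'E'
from h import *
s=r.state();f=s["contact_force"];m=s["wrist_torque"];print("box-frame force",f@b,f@y,f[2],"torque about y",m@y,s["eef_pos"],s["tool_rot"],s["t"])
t=r.read_camera("top")[140:270,270:440];cv2.imwrite("pics/o1.png",t)
E
```

```text
box-frame force -5.308972560565043 1.1496424226443978 -0.9270216359595996 torque about y 1.0867368547302123 [ 0.398 -0.13   0.193] [179.874  -8.251 140.78 ] 28.725
```

Emit:
arm_command(
  motion=[0,-0.2,0,0.108,0,0.043,1,0,-0.2,0,0.108,0,0.043,1,0,-0.2,0,0.108,0,0.043,1,0,-0.2,0,0.108,0,0.043,1,0,-0.1,0,0.2,0,0.03,1,0,-0.1,0,0.2,0,0.03,1,0,-0.1,0,0.2,0,0.03,1,0,-0.1,0,0.2,0,0.03,1,0,-0.4,0,0.1,0,0,1,0,0,0,0,0,0,1,0,0,0,0,0,0,1],
)

```text
t: 30.15
eef_pos: [0.3463, -0.0884, 0.1838]
tool_rot: [179.9, -0.0, 140.8]
contact_force: [-0.5, 0.0, -0.4]
grip_width: 0.191
grip_force: 60.0
```

```bash
python3 - <<'E'
from h import *
for i in range(4):
    s=r.state();f=s["contact_force"];print("force",f,"torque y",s["wrist_torque"]@y)
    im=r.read_camera("side");t=r.read_camera("top")
print(s["eef_pos"],s["tool_rot"])
A=cv2.resize(im[110:270,240:430],(400,337),interpolation=cv2.INTER_CUBIC);B=cv2.resize(t[130:290,260:450],(400,337),interpolation=cv2.INTER_CUBIC)
cv2.imwrite("pics/w1.png",np.hstack([A,B]))
E
```

```text
force [-0.456  0.04  -0.436] torque y 0.05599133852751779
force [ 0.163 -0.419 -1.021] torque y 0.05192637173581743
force [-1.05  -0.039 -1.868] torque y 0.08706723149257037
force [-0.925  0.201 -1.077] torque y 0.09509340743810368
[ 0.346 -0.088  0.184] [179.879  -0.084 140.751]
```

View pics/w1.png

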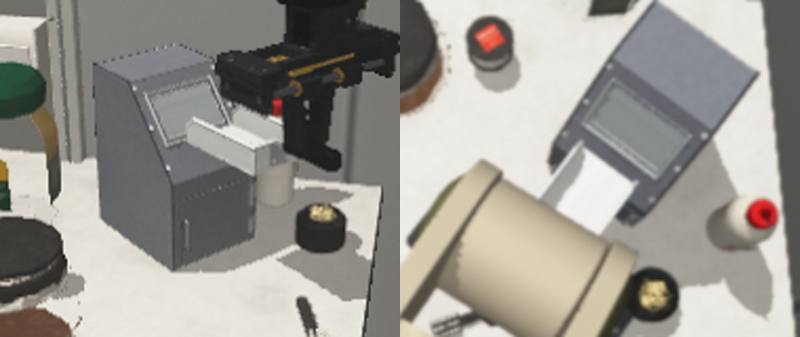

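```bash
python3 - <<'E'
from h import *
d=np.array([np.cos(np.radians(-76)),np.sin(np.radians(-76)),0])
R=go([.4305,.114,.0187],[0,0,-1],-d)
E
```

```text
turn/5: [ 0.017 -0.023  7.351] shift/5cm new axes: [3.518 2.616 3.297] in old axes: [1.248 4.194 3.307]
```

The pan is empty at about (595,185), the flap lies flush, the door is shut, and the bystanders are in place. I'll carry the scoop back to its spot.

Emit:
arm_command(
  motion=[0,0,0.3,0.1,0,0,1,0,0,0.6,0.1,0,0,1,0,0,0.8,0,0,0,1,0,0,0.8,0,0,0,1,0,0,0.8,0,0,0,1,0,0,0.8,0,0,0,1,0,0,0.8,0,0,0,1,0,0,0.8,0,0,0,1,0,0,0.8,0,0,0,1,0,0,0.55,0,0,0,1,0,0,0.3,0.2,0.15,0,1,0,0,0,0.4,0.3,0,1,0,0,0,0.4,0.3,0,1,0,0,0,0.4,0.3,0,1,0,0,0,0.4,0.3,0,1,0,0,0,0.4,0.3,0,1,0,0,0,0.4,0.3,0,1,0,0,0,0.4,0.3,0,1,0,0,0,0.2,0.2,0,1,0,0,0,0,0,0,1],
)

```text
t: 33.05
eef_pos: [0.4183, 0.1034, 0.184]
tool_rot: [180.0, -0.1, 104.0]
contact_force: [0.4, -0.2, -2.0]
grip_width: 0.189
grip_force: 60.0
```

```bash
python3 - <<'E'
from h import *
d=np.array([np.cos(np.radians(-76)),np.sin(np.radians(-76)),0])
R=go([.4305,.114,.0187],[0,0,-1],-d);print(r.state()["eef_pos"],r.state()["tool_rot"])
E
```

```text
turn/5: [ 0.007 -0.026  0.01 ] shift/5cm new axes: [0.146 0.288 3.306] in old axes: [0.139 0.286 3.306]
[0.418 0.103 0.184] [179.963  -0.129 104.048]
```

Emit:
arm_command(
  motion=[0,0,0,0.05,0.1,0.2,1,0,0,0,0.05,0.1,0.4,1,0,0,0,0.04,0.09,0.5,1,0,0,0,0,0,0.5,1,0,0,0,0,0,0.5,1,0,0,0,0,0,0.5,1,0,0,0,0,0,0.3,1,0,0,0,0,0,0.2,1,0,0,0,0,0,0.1,1,0,0,0,0,0,0.02,1,0,0,0,0,0,0,1],
)

```text
t: 34.42
eef_pos: [0.4309, 0.1139, 0.0234]
tool_rot: [179.9, -0.1, 104.0]
contact_force: [-0.5, 0.3, -2.0]
grip_width: 0.189
grip_force: 60.0
```

Emit:
arm_command(
  motion=[0,0,0,0,0,0.03,1,0,0,0,0,0,0.03,1,0,0,0,0,0,0,1],
)

```text
t: 34.8
eef_pos: [0.4307, 0.1139, 0.0201]
tool_rot: [179.9, -0.1, 104.0]
contact_force: [-0.5, -0.4, -0.5]
grip_width: 0.192
grip_force: 60.0
```

Emit:
arm_command(
  motion=[0,0,0,0,0,0.025,1,0,0,0,0,0,0,1],
)

```text
t: 35.05
eef_pos: [0.4307, 0.1139, 0.0189]
tool_rot: [179.9, -0.1, 104.0]
contact_force: [-0.2, 0.3, 0.8]
grip_width: 0.19
grip_force: 60.0
```

Emit:
arm_command(
  motion=[0,0,0,0,0,0,0.7,0,0,0,0,0,0,0.6,0,0,0,0,0,0,0.4,0,0,0,0,0,0,0.4,0,0,0,0,0,-0.1,0.4,0,0,0,0,0,-0.3,0.4,0,0,0,0,0,-0.5,0.4,0,0,0,0,0,-0.6,0.4,0,0,0,0,0,-0.6,0.4,0,0,0,0,0,-0.6,0.4,0,0,0,0,0,-0.6,0.4,0,0,0,0.6,0.3,0,0.4,0,0,0,0.6,0.3,0,0.4,0,0,0,0.6,0.3,0,0.4,0,0,0,0.6,0.3,0,0.4,0,0,0,0,0,0,0.4],
)

```text
t: 37.05
eef_pos: [0.4597, 0.2458, 0.1842]
tool_rot: [179.9, -0.1, 104.1]
contact_force: [-0.2, 0.3, -0.0]
grip_width: 0.6
grip_force: 0.0
```

```bash
python3 - <<'E'
from h import *
s=r.state();print(s["eef_pos"],s["contact_force"],s["t"])
t0=cv2.imread("pics/top0.png");t=r.read_camera("top")
def blob(im,box,f):
    x0,y0,x1,y1=box;m=f(im[y0:y1,x0:x1].astype(int)).astype(np.uint8);n,l,st,ce=cv2.connectedComponentsWithStats(m);i=1+np.argmax(st[1:,4]);return (ce[i]+[x0,y0]).round(1),st[i,4]
dark=lambda a:a.max(2)<70
red=lambda a:(a[...,2]>150)&(a[...,1]<90)
for nm,bx,f in(("handle",(195,225,252,255),dark),("pot",(360,252,400,290),dark),("bottle",(405,215,450,255),red),("reel",(285,130,322,172),red)):
    print(nm,blob(t0,bx,f),blob(t,bx,f))
d=cv2.absdiff(t,t0).max(2);print("box area diff",(d[125:245,325:435]>40).sum(),"scoop area",(d[200:255,205:300]>40).sum())
E
```

```text
[0.46  0.246 0.184] [-0.15   0.28  -0.037] 37.05
handle (array([225.8, 238.2]), np.int32(106)) (array([226.1, 238. ]), np.int32(78))
pot (array([378.4, 270. ]), np.int32(310)) (array([378.4, 269.9]), np.int32(297))
bottle (array([431.7, 231. ]), np.int32(115)) (array([431.7, 231.1]), np.int32(119))
reel (array([303.8, 150.2]), np.int32(34)) (array([304.3, 150.1]), np.int32(35))
box area diff 698 scoop area 176
```

```bash
python3 -c "
from cell import r
print(r.close_job())"
```

```text
the job is handed in; nothing more can be done
None
```

I handed the job in at about 37 s: the door is shut and looks flush. By weight and by the camera, the scoop was empty after I tipped it into the box. The flap closed, the scoop is back flat where it started, and the pot, bottle and reel haven't moved. My first push slipped past the door without moving it, and confirming it was shut took a press of about 24 N with the fingertips.

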